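# Lift the brass disc from the bench stop and tip it onto the tray

## Robot

A 6-joint arm with a two-finger parallel gripper is mounted at the origin on the work surface. World frame = base frame: x ahead of the robot, y to its left, z up, the work surface at z = 0. Lengths are in m, angles in rad, forces in N, time in s.
With the tool pointing down it reaches from about 0.375 to 0.9 m from the base axis. Payload 3.1 kg.
Tool frame: the origin (TCP) lies on the centre line of the jaws, within the pads' length; the fingertips stand 25 mm ahead of it and the grasp point (between the pads) lies 6 mm ahead of it (manip.tip_extent is the distance from the TCP to the fingertips, in m); z points along the fingers, y is the line along which they close (so a half turn about z gives the same grasp; the last joint's range is limited). The gripper opens to 85 mm and grips with 20 to 120 N. Pads are 22 mm wide; open, the fingers measure 114 mm over their backs; the gripper's body (76 mm by 85 mm) begins 54 mm behind the grasp point. The pads swing forward as they close: fully open they stand 13 mm farther back than shut.
Start: joints at [-1.365, 0.527, 1.433, -0, 1.181, -0.178], TCP at [0.234, -0.579, 0.225] pointing down, gripper open.
Joint ranges: [-3.08, 3.08], [-0.75, 2.2], [0.22, 2.44], [-1.43, 4.57], [0, 2.65], [-2.85, 2.85]. Speed limits (rad/s): [2.79, 2.79, 3.14, 3.14, 3.14, 3.14].

## Interface

Orientations are given as a unit quaternion [x, y, z, w].
In Python, from station import readout, imaging, order, manip gives the robot as it stands.
- The arm moves only by the tool move_arm, never from a script. Its argument "rows" is a list of rows, each a list of 7 numbers: the turn, a rotation vector about the tool's x, y, z in degrees, then the shift along the tool's x, y, z in mm, then the closure, from 0 (fully open) to 1 (shut). A call has 1 to 12 rows; each row is the pose to reach, as a shift and turn from the pose commanded when the call began, along the tool's axes at that moment; what a row does not reach only later rows make up. A row lasts 1/12 s, in which the tool goes at most 41.7 mm and 7.16 degrees, less where a joint would pass 70% of its speed; a pose out of reach is approached as far as the arm can. A call with a gripper value outside its range is refused whole. The fingers move at their own pace and stop on an object; "squeeze" is the grip in N (left out, the last holds). Time passes only in rows, so rows that repeat a pose let the fingers close. It gives the time, the measured TCP pose, the force, the opening and the grip force at its end, in the units of the state.
- readout.sense(): the state, without advancing time (a new reading comes with each control period).
- imaging.snapshot(name): name is "scene" or "top" or "wrist"; returns a dict with "img" (384x512x3 uint8, red, green, blue), "z_map" (384x512 float32, m along the optical axis (not along the pixel's ray), 0 where there is no reading), "fovy" (degrees; the focal length in pixels is half the picture's height over the tangent of half this angle, whatever the lens; pixels are square), "cx", "cy" (the principal point, pixels), "rvec" (rotation vector, rad) and "tvec" (3), from world to camera coordinates, as OpenCV has them. Camera axes: x right, y down, z forward; pixel columns grow to the right and rows downward; lengths in m; the calibration is good to about 2 mm. A picture is of the moment at which its call begins.
- order.sign_off(): hands the job in; it is judged then, once.
The state is a dict: "t": time; "q": joint angles; "qd": joint speeds; "tau": joint torques, N m; "tcp_pos": TCP position; "tool_rot": TCP orientation; "force": force on the tool from outside, world axes, zero at the start; "ft_torque": the same for the moment, N m; "finger_gap": opening from 0.0 (shut) to 1.0 (fully open); "gripper_force": force on a finger pad.
Only numpy, scipy, OpenCV 4.12 (cv2) and the standard library are available. Lean on these libraries where they do the work, as an engineer would, in place of code of your own. Each camera call takes 0.05 s, during which the arm holds its last target. There are 200 camera calls.

## Task

Take the orange-handled lifter, slide its thin blade under the brass disc lying in front of the blue bench stop, carry the disc on the blade and tip it gently, from low down, onto the green tray so that it lies flat inside, same face up. Do not touch the brass disc with the fingers and leave the dark steel disc where it is. Finally put the lifter down flat on the bench, clear of the tray, and let go.

Things in the scene. Friction and masses are not known exactly. Their poses are not given: they have to be found in the camera images.
- lifter: Lifter, orange upright grip on a slippery steel blade, standing flat. Origin: underside below the grip; x to the blade's front edge, z up. Grip 24 mm square, sides along x and y, at z 50-105 mm. Blade y +-36, x -20 to 135 mm, 2.4 mm thick, last 35 mm tapering. Heel 14 mm high at x 55: the disc lies between it and the front edge. Disc slides off if tilted over 20 deg, stays under 8. 0.25 kg.
- brass_disc: Brass-yellow disc, 64 mm diameter, 6 mm thick, 0.16 kg, lower edge bevelled (3 mm high) so a blade gets under. Origin: centre of underside. Flat on the bench before a fixed blue stop bar (14 mm high, 420 long) whose near face is 33-36 mm from its centre. At the start its x axis points squarely at the bar, away from the robot: slide the blade that way, the bar holds the disc.
- steel_disc: Dark grey steel disc of the same size and shape in front of the same bar, its centre 150 to 210 mm from the brass one along the bar. A bystander: it stays where it is. Origin at the centre of its underside.
- tray: Green square tray, 180 x 180 mm, loose, 0.6 kg, with a lip 14 mm high and 4 mm thick all round; inner floor 4 mm above the bench. Origin at the centre of its underside, x and y along its sides, z up. Receives the brass disc.
There are look-alikes about, which are no part of the job. Leave any purple or turquoise look-alike of the lifter alone. There is more than one size of the brass_disc; the job needs the larger.

How it is judged:
On the way, in this order (a step that is already met when the one before it is completed fails the run):
1. the brass disc is carried on the lifter's blade, between heel and front edge, at least 20 mm above the bench (height (world z) of brass_disc above 0.02 m and contact force between brass_disc and lifter above 0.3 N and x of brass_disc in the frame of lifter between 0.05 and 0.15 m and y of brass_disc in the frame of lifter between -0.04 and 0.04 m and angle between brass_disc's own z axis and vertical below 0.35 rad), for 0.2 s.
2. the brass disc lies flat inside the tray, off the blade (x of brass_disc in the frame of tray between -0.06 and 0.06 m and y of brass_disc in the frame of tray between -0.06 and 0.06 m and z of brass_disc in the frame of tray below 0.012 m and angle between brass_disc's own z axis and vertical below 0.17 rad and contact force between brass_disc and lifter below 0.05 N), for 0.2 s.
At the end, for the whole second after the job is handed in: The brass disc lies at rest flat (within 10 degrees, same face up) inside the tray, its centre within 60 mm of the tray's centre along each side, the blade off it; the lifter stands at rest flat on the bench (origin under 10 mm high, within 10 degrees of upright), not touching the tray (all of step 2 and linear speed of each of brass_disc, lifter below 0.02 m/s and height (world z) of lifter below 0.01 m and angle between lifter's own z axis and vertical below 0.17 rad and contact force between lifter and tray below 0.05 N).
It fails at once if the fingers touch the brass disc (over 0.5 N) (contact force between the fingers and brass_disc above 0.5 N).
It fails at once if the steel disc is moved more than 15 mm (distance of steel_disc from where it was at the start of the episode above 0.015 m).
It fails at once if the brass disc is thrown or dropped (faster than 1.1 m/s near the tray, as after a fall of 60 mm) (linear speed of brass_disc above 1.1 m/s and horizontal distance between brass_disc and tray below 0.15 m).
It also fails if it takes over 61 s, if anything falls off the work surface, if the arm or the gripper's body presses on something with over 40 N, if the wrist force passes 120 N, or if a joint passes its speed limit or range.

## Working session

There is one attempt and no reset: what is moved stays moved. The work goes in short steps, Python scripts to look and compute and a tool call to move; the robot and the scene stay as the last step left them, time stands still between calls to the robot, and variables do not carry over. Pictures are saved under pics/ and viewed, at most 10 in all, crops included, and the job is handed in when it is done.

Besides the shell and the picture viewer there is one more tool, called as name(argument=value, ...) on one line, values as JSON. move_arm: Moves the arm, as the interface text tells. Its arguments: {"type":"object","properties":{"rows":{"type":"array"},"squeeze":{"type":"number"}},"required":["rows"]}

```bash
ls; mkdir -p pics; cat > h.py <<'E'
import numpy as np, cv2
from scipy.spatial.transform import Rotation as R
from station import readout, imaging, order, manip
def snap(n):
    s=imaging.snapshot(n); s['f']=s['img'].shape[0]/2/np.tan(np.radians(s['fovy'])/2)
    s['R']=R.from_rotvec(np.ravel(s['rvec'])).as_matrix(); s['t']=np.ravel(s['tvec']); return s
def cloud(s):
    z=s['z_map']; v,u=np.mgrid[:z.shape[0],:z.shape[1]]
    p=np.stack([(u-s['cx'])/s['f']*z,(v-s['cy'])/s['f']*z,z],-1)
    return (p-s['t'])@s['R']
def save(s,n,crop=None,k=1):
    i=s['img'][:,:,::-1]
    if crop: a,b,c,d=crop; i=i[b:d,a:c]
    cv2.imwrite('pics/'+n,cv2.resize(i,None,fx=k,fy=k,interpolation=cv2.INTER_CUBIC))
E
python3 - <<'E'
from h import *
for n in('scene','top'):
    s=snap(n); save(s,n+'.png',k=1.5); np.savez(n,P=cloud(s),img=s['img']); print(n,-s['R'].T@s['t'],s['f'])
print(readout.sense(), manip.tip_extent)
E
```

```text
pics
scene [ 1.1337894  -0.11218264  0.98964109] 435.2331304272894
top [ 0.31942099 -0.06581956  1.68487267] 499.49658008859717
{'t': 0.1, 'q': array([-1.36552436e+00,  5.28352619e-01,  1.43378447e+00,  6.60310776e-06,
        1.18139761e+00, -1.78499828e-01]), 'qd': array([-0.00016109, -0.00412966, -0.00127917, -0.00075716, -0.00072851,
       -0.00028731]), 'tau': array([ 1.38719038e-04, -4.43303168e+01, -1.78586036e+01, -2.65426906e-04,
        3.89016655e-03,  2.06765003e-05]), 'tcp_pos': array([ 0.2339055 , -0.57886942,  0.22374085]), 'tool_rot': array([ 9.81646097e-01,  1.90709196e-01, -9.94490381e-06, -9.70977475e-04]), 'force': array([ 0.47749191, -0.03106626, -0.62636259]), 'ft_torque': array([ 0.00641213, -0.00617317,  0.00100547]), 'gripper_force': 0.0, 'finger_gap': 1.0023335540297458} 0.025
```

View pics/top.png

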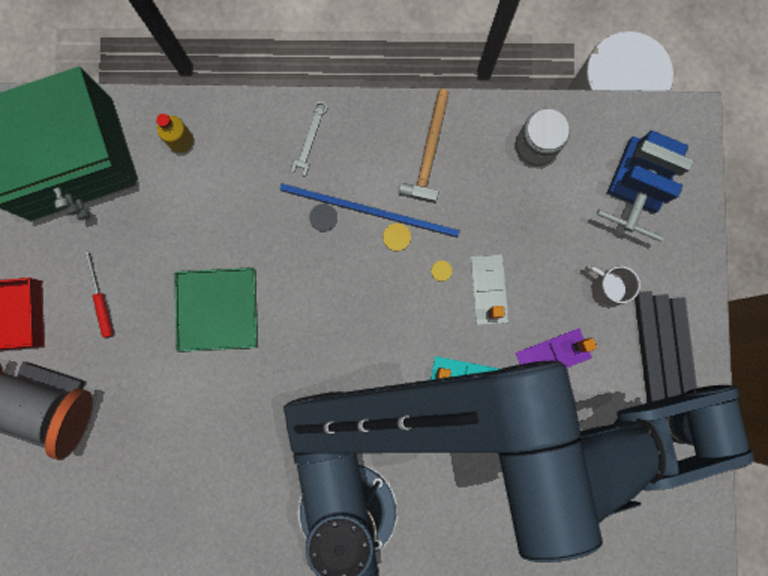

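View pics/scene.png

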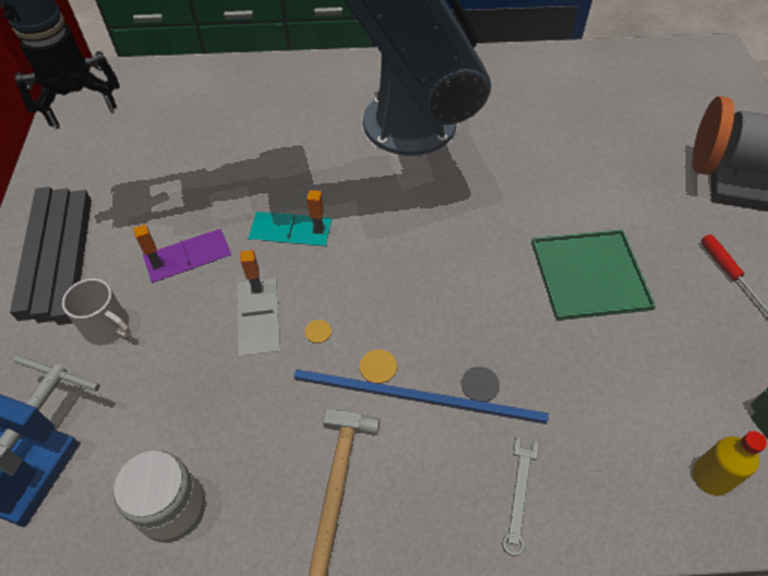

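The top view (shown at 1.5×) has the large brass disc at (397,237), the blue bar from (282,187) to (459,233) and the steel disc at (323,218). The small decoy is at (441,270) and the tray at (216,310). The steel lifter has its grip at (497,313) and its blade pointing up, which is world +x. Next I measure these.

```bash
python3 - <<'E'
from h import *
d=np.load('top.npz');P=d['P'];img=d['img'];hsv=cv2.cvtColor(img,cv2.COLOR_RGB2HSV)
H,S,V=[hsv[...,i].astype(int) for i in range(3)]
v,u=np.mgrid[:384,:512]
def box(a,b,c,e): return (u>a/1.5)&(u<c/1.5)&(v>b/1.5)&(v<e/1.5)
def rep(n,m):
    p=P[m]; r=cv2.minAreaRect((p[:,:2]*1000).astype(np.float32)); print(n,m.sum(),'mean',p.mean(0).round(4),'z',np.percentile(p[:,2],[5,50,95]).round(4),'rect',np.round(r[0],1),np.round(r[1],1),round(r[2],2))
rep('brass',box(375,215,420,258)&(S>120)&(H<35))
rep('small',box(425,255,458,285)&(S>120)&(H<35))
rep('steel',box(300,200,345,234)&(V<105)&(S<60))
rep('bar',box(270,175,470,245)&(H>100)&(H<130)&(S>120))
rep('tray',box(165,255,270,360)&(H>50)&(H<90)&(S>80))
rep('grip',box(480,295,515,330)&(S>150)&(H<20))
b=box(465,250,515,330)&((V>150)|((S>150)&(H<20)))
rep('blade',b)
d=np.load('scene.npz');P=d['P'];hsv=cv2.cvtColor(d['img'],cv2.COLOR_RGB2HSV)
H,S,V=[hsv[...,i].astype(int) for i in range(3)]
rep('s brass',box(355,345,402,386)&(S>120)&(H<35))
rep('s steel',box(458,364,502,404)&(V<110)&(S<60))
rep('s bar',box(290,365,552,425)&(H>100)&(H<130)&(S>120))
rep('s tray',box(525,225,660,325)&(H>50)&(H<90)&(S>80))
m=box(238,248,260,281)&(S>150)&(H<20);rep('s grip',m);rep('s griptop',m&(P[...,2]>.1))
rep('s blade',box(232,275,284,358)&(V>140))
E
```

```text
brass 264 mean [ 0.6105 -0.1016  0.0056] z [-0.0012  0.0054  0.0126] rect [ 610.9 -100.9] [59.3 61.6] 4.3
small 142 mean [ 0.5316 -0.2018  0.0284] z [-0.0024  0.0045  0.0116] rect [ 432.2 -150. ] [ 43.9 278. ] 62.23
steel 297 mean [0.6536 0.0652 0.0056] z [-0.      0.0055  0.0126] rect [657.8  64.2] [63.5 74. ] 65.92
bar 501 mean [ 0.6692 -0.039   0.0172] z [0.0079 0.0138 0.0206] rect [596.9 -80. ] [465.7 303.1] 30.12
tray 2825 mean [0.439  0.3016 0.0141] z [-0.0027  0.0043  0.0133] rect [430.7 163.5] [471.5 193.9] 86.48
grip 59 mean [ 0.4362 -0.3143  0.1035] z [0.0943 0.1049 0.1102] rect [ 436.6 -315. ] [22.3 22.8] 1.92
blade 891 mean [ 0.4957 -0.3098  0.0173] z [-0.0041  0.0029  0.1025] rect [ 454.9 -200. ] [164.5 344.1] 19.72
s brass 431 mean [ 0.6122 -0.101   0.0088] z [0.0038 0.0065 0.0095] rect [ 856.2 -107.8] [ 61.  555.3] 88.29
s steel 480 mean [0.6552 0.0662 0.0085] z [0.0034 0.0065 0.0096] rect [873.  -31.1] [ 64.  542.5] 66.0
s bar 866 mean [ 0.675  -0.0332  0.0189] z [0.0113 0.0143 0.0177] rect [830.7   2.3] [531.4 371. ] 14.22
s tray 3319 mean [0.4444 0.3034 0.0099] z [0.0015 0.0048 0.014 ] rect [754.9 172.3] [233.3 918.4] 67.36
s grip 166 mean [ 0.4487 -0.3136  0.0955] z [0.0605 0.097  0.1067] rect [ 782.2 -221.6] [736.   24.5] 15.39
s griptop 75 mean [ 0.4488 -0.3131  0.1162] z [0.1009 0.1044 0.1073] rect [ 782.2 -221.6] [736.   24.5] 15.39
s blade 1068 mean [ 0.5083 -0.3114  0.0065] z [-0.0004  0.0027  0.006 ] rect [ 780.6 -243.1] [748.1  90.1] 13.48
```

```bash
python3 - <<'E'
from h import *
for f,B in(('top',dict(brass=(375,215,420,258),bar=(270,175,470,245),tray=(165,255,270,360),grip=(480,295,515,330),blade=(465,250,515,330),steel=(300,200,345,234))),('scene',dict(brass=(355,345,402,386),bar=(290,365,552,425),tray=(525,225,660,325),grip=(238,248,260,281),blade=(232,275,284,358),steel=(458,364,502,404)))):
    d=np.load(f+'.npz');P=d['P'];hsv=cv2.cvtColor(d['img'],cv2.COLOR_RGB2HSV)
    H,S,V=[hsv[...,i].astype(int) for i in range(3)];v,u=np.mgrid[:384,:512]
    for n,(a,b,c,e) in B.items():
        m=(u>a/1.5)&(u<c/1.5)&(v>b/1.5)&(v<e/1.5)
        m&={'brass':(S>120)&(H<35),'bar':(H>100)&(H<130)&(S>120),'tray':(H>50)&(H<90)&(S>80),'grip':(S>150)&(H<20),'blade':(V>140)&(S<80),'steel':(V<110)&(S<60)}[n]
        p=P[m];z0={'brass':.006,'bar':.014,'tray':.006,'grip':.105,'blade':.003,'steel':.006}[n]
        p=p[abs(p[:,2]-z0)<(.008 if n=='grip' else .012)]
        r=cv2.minAreaRect((p[:,:2]*1000).astype(np.float32));
        w=np.linalg.svd(p[:,:2]-p[:,:2].mean(0),full_matrices=False)[2][0]
        print(f,n,len(p),p.mean(0).round(4),'rect',np.round(r[0],1),np.round(r[1],1),round(r[2],2),'pca',np.degrees(np.arctan2(w[1],w[0])).round(2))
s=readout.sense();print(R.from_quat(s['tool_rot']).as_matrix().round(3))
E
```

```text
top brass 263 [ 0.6105 -0.1016  0.0057] rect [ 610.9 -100.9] [59.3 61.6] 4.3 pca 142.43
top bar 500 [ 0.6699 -0.039   0.0139] rect [669.9 -37.7] [417.2  16.5] 75.99 pca -104.18
top tray 2755 [0.4399 0.3036 0.0044] rect [440.1 303.3] [180. 182.] 3.69 pca 108.63
top grip 53 [ 0.4369 -0.3153  0.1049] rect [ 436.6 -315.4] [22.3 22.4] 3.55 pca 135.74
top blade 898 [ 0.5005 -0.3105  0.0024] rect [ 495.3 -316.1] [110.7 171. ] 88.76 pca -177.23
top steel 300 [0.6536 0.0653 0.0055] rect [657.8  64.3] [63.7 74. ] 65.92 pca 152.93
scene brass 430 [ 0.611  -0.101   0.0065] rect [ 610.1 -100.5] [61.1 63.1] 88.85 pca -21.72
scene bar 862 [ 0.6729 -0.0329  0.0144] rect [670.2 -38.2] [416.5  17.9] 75.54 pca 75.81
scene tray 3295 [0.4414 0.3054 0.0054] rect [440.1 302.6] [183.1 181.1] 3.56 pca -9.36
scene grip 82 [ 0.4404 -0.3158  0.1038] rect [ 439.5 -315.9] [22.9 23.5] 2.27 pca 36.82
scene blade 1062 [ 0.506  -0.3121  0.0028] rect [ 494.  -312.1] [156.3  71.9] 4.67 pca 8.8
scene steel 479 [0.6542 0.0666 0.0064] rect [653.5  67. ] [62.8 62.2] 55.09 pca 35.53
[[ 0.927  0.374 -0.   ]
 [ 0.374 -0.927  0.002]
 [ 0.    -0.002 -1.   ]]
```

```bash
cat >> h.py <<'E'
def tgt(x,y,z,yaw,pitch=0,roll=0):
    "TCP goal for a lifter yaw (deg), pitch nose-down (deg), tool y along lifter x, tool z down"
    L=R.from_euler('ZYX',[yaw,pitch,roll],degrees=True)
    return np.array([x,y,z]),L*R.from_matrix(np.array([[0,1,0],[1,0,0],[0,0,-1.]]))
def rel(p,r,s=None):
    s=s or readout.sense(); r0=R.from_quat(s['tool_rot'])
    print('turn',(r0.inv()*r).as_rotvec(degrees=True).round(2),'shift',(r0.inv().apply(p-s['tcp_pos'])*1000).round(1),'t',s['t'])
def lif(off=0.084):
    "lifter yaw/pitch/roll and origin estimate, given grasp TCP height above origin"
    s=readout.sense(); L=R.from_quat(s['tool_rot'])*R.from_matrix(np.array([[0,1,0],[1,0,0],[0,0,-1.]])).inv()
    print('ypr',L.as_euler('ZYX',degrees=True).round(2),'tcp',s['tcp_pos'].round(4),'org',(s['tcp_pos']-L.apply([0,0,off])).round(4),'F',s['force'].round(1),'t',s['t'],'gap',s['finger_gap'])
E
python3 -c "
from h import *
rel(*tgt(.437,-.3155,.165,4))"
```

```text
turn [ -0.08  -0.09 -72.01] shift [ 286.9 -168.1   59.2] t 0.1
```

move_arm(rows=[[0, 0, -72, 287, -168, 0, 0], [0, 0, -72, 287, -168, 0, 0], [0, 0, -72, 287, -168, 0, 0], [0, 0, -72, 287, -168, 0, 0], [0, 0, -72, 287, -168, 0, 0], [0, 0, -72, 287, -168, 0, 0], [0, 0, -72, 287, -168, 59, 0], [0, 0, -72, 287, -168, 59, 0], [0, 0, -72, 287, -168, 59, 0], [0, 0, -72, 287, -168, 59, 0], [0, 0, -72, 287, -168, 59, 0], [0, 0, -72, 287, -168, 59, 0]])

```text
t: 1.1
tcp_pos: [0.4374, -0.3162, 0.1654]
tool_rot: [0.683, 0.731, -0.0, -0.0]
force: [0.3, 0.0, -0.6]
finger_gap: 1.003
gripper_force: 0.0
```

```bash
python3 - <<'E'
from h import *
rel(*tgt(.437,-.3155,.084,4)); lif()
s=snap('wrist'); save(s,'w1.png',k=1.5)
P=cloud(s);hsv=cv2.cvtColor(s['img'],cv2.COLOR_RGB2HSV)
m=(hsv[...,1]>150)&(hsv[...,0]<20)&(abs(P[...,2]-.105)<.006)
p=P[m];print(len(p),p.mean(0),cv2.minAreaRect((p[:,:2]*1000).astype(np.float32)))
s=snap('top');P=cloud(s);hsv=cv2.cvtColor(s['img'],cv2.COLOR_RGB2HSV)
E
```

```text
turn [-0.02 -0.   -0.13] shift [ 0.7 -0.3 81.4] t 1.1
ypr [3.87 0.02 0.  ] tcp [ 0.4374 -0.3162  0.1654] org [ 0.4374 -0.3161  0.0814] F [ 0.3  0.  -0.6] t 1.1 gap 1.0033940951042968
2304 [ 0.35985206 -0.24932788  0.10405139] ((372.07061767578125, -258.68756103515625), (28.81601333618164, 199.39468383789062), 49.90951919555664)
```

View pics/w1.png

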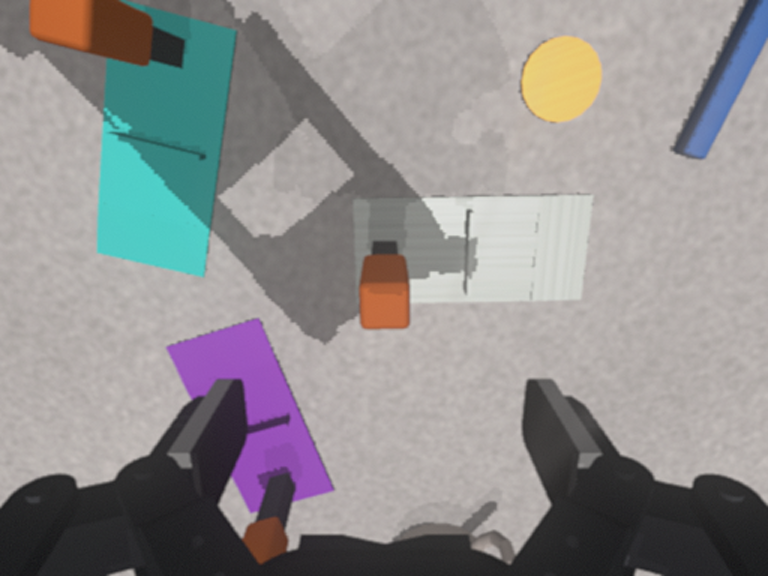

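The wrist view has the orange grip at (385,290), midway between the fingers. The purple and turquoise look-alikes are well clear, so I descend and grip.

move_arm(rows=[[0, 0, 0, 0.5, 0, 30, 0], [0, 0, 0, 0.5, 0, 60, 0], [0, 0, 0, 0.5, 0, 75, 0], [0, 0, 0, 0.5, 0, 81, 0], [0, 0, 0, 0.5, 0, 81, 0], [0, 0, 0, 0.5, 0, 81, 0.5], [0, 0, 0, 0.5, 0, 81, 1], [0, 0, 0, 0.5, 0, 81, 1], [0, 0, 0, 0.5, 0, 81, 1], [0, 0, 0, 0.5, 0, 81, 1], [0, 0, 0, 0.5, 0, 81, 1], [0, 0, 0, 0.5, 0, 81, 1]], squeeze=100)

```text
t: 2.2
tcp_pos: [0.4378, -0.3163, 0.0859]
tool_rot: [0.682, 0.731, -0.0, 0.001]
force: [-0.5, 1.2, 5.3]
finger_gap: 0.244
gripper_force: 99.0
```

```bash
python3 -c "
from h import *
lif(); rel(*tgt(.437,-.3155,.144,4))"
```

```text
ypr [ 4.01 -0.07 -0.1 ] tcp [ 0.4378 -0.3163  0.0859] org [ 0.4379 -0.3164  0.0019] F [-0.5  1.2  5.3] t 2.2 gap 0.24447928157062782
turn [0.07 0.1  0.01] shift [  0.7  -0.6 -58.1] t 2.2
```

move_arm(rows=[[0, 0, 0, 0, 0, -15, 1], [0, 0, 0, 0, 0, -35, 1], [0, 0, 0, 0, 0, -50, 1], [0, 0, 0, 0, 0, -50, 1], [0, 0, 0, 0, 0, -50, 1]])

```text
t: 2.62
tcp_pos: [0.4375, -0.3159, 0.1351]
tool_rot: [0.682, 0.731, -0.0, 0.001]
force: [0.3, 0.1, -2.7]
finger_gap: 0.252
gripper_force: 98.6
```

```bash
python3 -c "
from h import *
lif(.086); rel(*tgt(.426,-.0545,.126,-14.1))"
```

```text
ypr [ 4.   -0.06 -0.07] tcp [ 0.4375 -0.3159  0.1351] org [ 0.4375 -0.316   0.0491] F [ 0.3  0.1 -2.7] t 2.6167 gap 0.251719302105787
turn [ 0.07  0.06 18.1 ] shift [261.6   6.8   8.8] t 2.6167
```

move_arm(rows=[[0, 0, 2, 20, 1, 0, 1], [0, 0, 4, 50, 2, 0, 1], [0, 0, 7, 85, 3, 0, 1], [0, 0, 10, 120, 4, 0, 1], [0, 0, 13, 155, 5, 0, 1], [0, 0, 15, 190, 6, 0, 1], [0, 0, 17, 222, 7, 0, 1], [0, 0, 18, 247, 7, 0, 1], [0, 0, 18, 260, 7, 0, 1], [0, 0, 18, 261.5, 7, 0, 1], [0, 0, 18, 261.5, 7, 0, 1], [0, 0, 18, 261.5, 7, 0, 1]])

```text
t: 3.62
tcp_pos: [0.4263, -0.055, 0.1342]
tool_rot: [0.788, 0.616, -0.0, 0.0]
force: [0.1, -0.1, -2.0]
finger_gap: 0.249
gripper_force: 98.5
```

```bash
python3 - <<'E'
from h import *
lif(.086)
for f in('scene','top'):
    s=snap(f);P=cloud(s);hsv=cv2.cvtColor(s['img'],cv2.COLOR_RGB2HSV);S,V=hsv[...,1],hsv[...,2]
    m=(abs(P[...,2]-.05)<.02)&(P[...,0]>.47)&(P[...,0]<.62)&(abs(P[...,1]+.08)<.07)&(S<80)
    p=P[m]; r=cv2.minAreaRect((p[:,:2]*1000).astype(np.float32)); A=np.c_[p[:,:2],np.ones(len(p))]
    print(f,len(p),r,np.linalg.lstsq(A,p[:,2],rcond=None)[0])
    if f=='scene': save(s,'s2.png',(150,100,450,300),2.5)
    hb=(hsv[...,0]<35)&(S>120)&(abs(P[...,2]-.006)<.012)&(abs(P[...,0]-.61)<.045)&(abs(P[...,1]+.1)<.045)
    print('brass',P[hb].mean(0),cv2.minAreaRect((P[hb][:,:2]*1000).astype(np.float32)))
E
```

```text
ypr [-14.01  -0.    -0.02] tcp [ 0.4263 -0.055   0.1342] org [ 0.4263 -0.0551  0.0482] F [ 0.1 -0.1 -2. ] t 3.6167 gap 0.24912242818333102
scene 830 ((510.552734375, -75.35557556152344), (72.0944595336914, 99.86029815673828), 76.55975341796875) [-0.04894363  0.01220813  0.07749103]
brass [ 0.61094865 -0.10091761  0.0065009 ] ((610.6726684570312, -101.08831024169922), (63.01301193237305, 60.727943420410156), 12.749489784240723)
top 343 ((528.87841796875, -81.06590270996094), (72.14225006103516, 58.439449310302734), 75.06206512451172) [-0.02197701  0.00480662  0.0618922 ]
brass [ 0.61022815 -0.10166605  0.00578496] ((610.3636474609375, -102.02078247070312), (60.31565856933594, 60.81538772583008), 31.146848678588867)
```

View pics/s2.png

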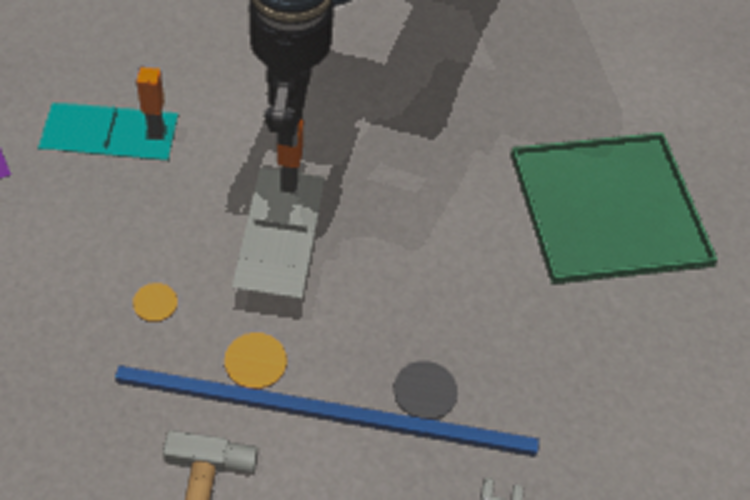

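The scene crop shows the blade in line with the brass disc, its front edge at (270,293) and the disc at (256,360). Now I lower it.

move_arm(rows=[[0.4, 0, 0, 0, 0, 15, 1], [0.4, 0, 0, 0, 0, 32, 1], [0.4, 0, 0, 0, 0, 42, 1], [0.4, 0, 0, 0, 0, 46, 1], [0.4, 0, 0, 0, 0, 48, 1], [0.4, 0, 0, 0, 0, 48.5, 1], [0.4, 0, 0, 0, 0, 48.5, 1], [0.4, 0, 0, 0, 0, 48.5, 1]])

```text
t: 4.38
tcp_pos: [0.4267, -0.0549, 0.0867]
tool_rot: [0.788, 0.615, -0.002, -0.002]
force: [1.7, 0.4, -0.8]
finger_gap: 0.249
gripper_force: 98.7
```

```bash
python3 -c "
from h import *
lif(.086)"
```

```text
ypr [-14.03   0.29  -0.02] tcp [ 0.4267 -0.0549  0.0867] org [ 0.4263 -0.0548  0.0007] F [ 1.7  0.4 -0.8] t 4.3833 gap 0.2488972458596841
```

move_arm(rows=[[0, 0, 0, 0, 5, 1, 1], [0, 0, 0, 0, 12, 1, 1], [0, 0, 0, 0, 20, 1, 1], [0, 0, 0, 0, 26, 1, 1], [0, 0, 0, 0, 32, 1, 1], [0, 0, 0, 0, 38, 1, 1], [0, 0, 0, 0, 44, 1, 1], [0, 0, 0, 0, 50, 1, 1], [0, 0, 0, 0, 50, 1, 1]])

```text
t: 5.13
tcp_pos: [0.4759, -0.0668, 0.0859]
tool_rot: [0.788, 0.616, -0.002, -0.002]
force: [-1.7, 0.8, 8.4]
finger_gap: 0.248
gripper_force: 99.8
```

```bash
python3 - <<'E'
from h import *
lif(.086)
s=snap('scene');P=cloud(s);hsv=cv2.cvtColor(s['img'],cv2.COLOR_RGB2HSV);S,V=hsv[...,1],hsv[...,2]
hb=(hsv[...,0]<35)&(S>120)&(abs(P[...,2]-.008)<.014)&(abs(P[...,0]-.61)<.055)&(abs(P[...,1]+.1)<.045)
p=P[hb];print('brass',p.mean(0),np.linalg.lstsq(np.c_[p[:,:2],np.ones(len(p))],p[:,2],rcond=None)[0])
save(s,'s3.png',(200,160,320,280),5)
E
```

```text
ypr [-1.398e+01  2.700e-01 -1.000e-02] tcp [ 0.4759 -0.0668  0.0859] org [ 4.755e-01 -6.670e-02 -1.000e-04] F [-1.7  0.8  8.4] t 5.1333 gap 0.24765220816446964
brass [ 0.61365822 -0.10169392  0.00733925] [-0.02447201  0.004036    0.02276714]
```

View pics/s3.png

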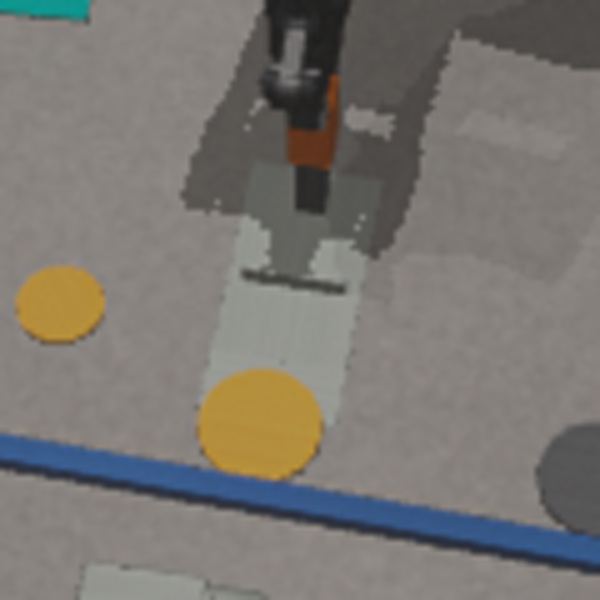

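The crop shows the blade about halfway under the disc at (260,425), with the disc held against the bar. I keep sliding.

move_arm(rows=[[0, 0, 0, 0, 5, 0, 1], [0, 0, 0, 0, 10, 0, 1], [0, 0, 0, 0, 15, 0, 1], [0, 0, 0, 0, 20, 0, 1], [0, 0, 0, 0, 25, 0, 1], [0, 0, 0, 0, 30, 0, 1], [0, 0, 0, 0, 34, 0, 1], [0, 0, 0, 0, 36, 0, 1], [0, 0, 0, 0, 36, 0, 1]])

```text
t: 5.93
tcp_pos: [0.5088, -0.0747, 0.0859]
tool_rot: [0.788, 0.616, -0.003, -0.003]
force: [-4.5, 1.6, 10.5]
finger_gap: 0.245
gripper_force: 100.2
```

```bash
cat > b.py <<'E'
from h import *
lif(.086)
s=readout.sense(); L=R.from_quat(s['tool_rot'])*R.from_matrix(np.array([[0,1,0],[1,0,0],[0,0,-1.]])).inv(); o=s['tcp_pos']-L.apply([0,0,.086])
for f in('scene','top'):
    s=snap(f);P=cloud(s);hsv=cv2.cvtColor(s['img'],cv2.COLOR_RGB2HSV)
    Q=(P-o)@L.as_matrix()
    m=(hsv[...,0]<35)&(hsv[...,0]>15)&(hsv[...,1]>120)&(abs(Q[...,2]-.01)<.025)&(Q[...,0]>.03)&(Q[...,0]<.3)&(abs(Q[...,1])<.06)
    p=Q[m]
    if len(p): print(f,'disc in lifter',p.mean(0).round(4),'slope',np.linalg.lstsq(np.c_[p[:,:2],np.ones(len(p))],p[:,2],rcond=None)[0].round(3),'world',P[m].mean(0).round(4))
E
python3 b.py
```

```text
ypr [-13.97   0.49   0.  ] tcp [ 0.5088 -0.0747  0.0859] org [ 5.08e-01 -7.45e-02 -1.00e-04] F [-4.5  1.6 10.5] t 5.9333 gap 0.24482645149717164
scene disc in lifter [ 0.1284 -0.0032  0.0115] slope [ 0.086 -0.021  0.   ] world [ 0.6319 -0.1087  0.0103]
top disc in lifter [ 0.1818 -0.0121  0.0162] slope [ 0.107 -0.052 -0.004] world [ 0.6817 -0.1302  0.0145]
```

```bash
sed -i 's/Q\[...,0\]<.3)/Q[...,0]<.155)/' b.py; cat >> b.py <<'E'
    if f=='scene': save(s,'s4.png',(200,160,320,280),5)
E
python3 b.py
```

```text
ypr [-13.97   0.47   0.  ] tcp [ 0.5088 -0.0747  0.0859] org [ 5.081e-01 -7.460e-02 -1.000e-04] F [-4.7  1.3 11.7] t 6.0333 gap 0.24751432185118138
scene disc in lifter [ 0.1093 -0.0003  0.0098] slope [-0.031  0.006  0.013] world [ 0.6142 -0.1012  0.0088]
top disc in lifter [ 0.1214 -0.0031  0.0085] slope [-0.111  0.013  0.022] world [ 0.6252 -0.1069  0.0074]
```

View pics/s4.png

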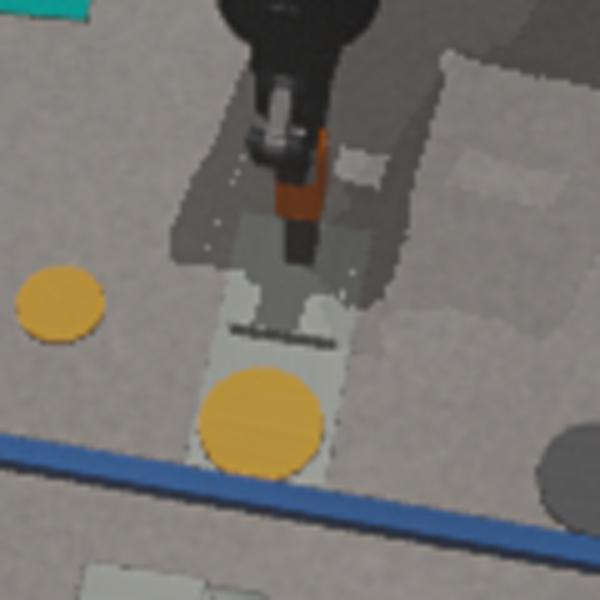

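The blade edge is just short of the bar and the disc at (261,423) lies fully on the blade, ahead of the heel. I lift it.

move_arm(rows=[[0, 0, 0, 0, -0.5, -1, 1], [0, 0, 0, 0, -1, -3, 1], [0, 0, 0, 0, -1.5, -6, 1], [-0.5, 0, 0, 0, -3, -10, 1], [-1, 0, 0, 0, -5, -15, 1], [-1.5, 0, 0, 0, -8, -20, 1], [-2, 0, 0, 0, -10, -26, 1], [-2.5, 0, 0, 0, -13, -32, 1], [-3, 0, 0, 0, -15, -38, 1], [-3, 0, 0, 0, -16, -43, 1], [-3, 0, 0, 0, -16, -45, 1], [-3, 0, 0, 0, -16, -45, 1]])

```text
t: 7.13
tcp_pos: [0.4948, -0.0717, 0.1305]
tool_rot: [0.788, 0.615, 0.015, 0.019]
force: [0.6, -0.4, -4.1]
finger_gap: 0.249
gripper_force: 98.4
```

```bash
python3 b.py; python3 -c "
from h import *
rel(*tgt(.40,-.045,.146,-14,-2.5));rel(*tgt(.47,.07,.146,94,-2.5))"
```

```text
ypr [-1.401e+01 -2.720e+00 -1.000e-02] tcp [ 0.4948 -0.0717  0.1305] org [ 0.4988 -0.0727  0.0446] F [ 0.6 -0.4 -4.1] t 7.1333 gap 0.24865441372459549
scene disc in lifter [ 0.1089 -0.0003  0.0078] slope [-0.037  0.     0.012] world [ 0.6039 -0.0992  0.0576]
top disc in lifter [ 0.1091 -0.0011  0.0074] slope [-0.07  -0.009  0.015] world [ 0.6039 -0.1     0.0572]
turn [ 0.14  0.01 -0.01] shift [  2.9 -97.3 -20.7] t 7.2333
turn [ 9.000e-02  4.840e+00 -1.079e+02] shift [131.4 -57.3 -18.9] t 7.2333
```

```bash
python3 -c "
from h import *
rel(*tgt(.46,-.02,.131,40,-4));rel(*tgt(.456,.0435,.131,93.6,-4))"
```

```text
turn [ -1.26   3.13 -53.92] shift [ 41.7 -45.9  -3.3] t 7.2333
turn [  -0.94    6.23 -107.43] shift [102.3 -65.1  -4.2] t 7.2333
```

move_arm(rows=[[-0.1, 0.1, -2, 1, -1.5, -0.5, 1], [-0.2, 0.3, -5, 3, -4, -1, 1], [-0.3, 0.6, -10, 6, -8, -1, 1], [-0.4, 0.9, -16, 10, -13, -1, 1], [-0.5, 1.3, -22, 15, -18, -2, 1], [-0.7, 1.6, -28, 20, -23, -2, 1], [-0.8, 2, -34, 25, -28, -2, 1], [-1, 2.3, -40, 30, -33, -3, 1], [-1.1, 2.6, -45, 34, -38, -3, 1], [-1.2, 2.9, -50, 38, -42, -3, 1], [-1.2, 3.1, -53, 41, -45, -3, 1], [-1.2, 3.1, -54, 42, -46, -3, 1]])

```text
t: 8.23
tcp_pos: [0.4592, -0.0192, 0.1302]
tool_rot: [0.421, 0.907, 0.031, 0.014]
force: [-0.1, -0.9, -4.1]
finger_gap: 0.249
gripper_force: 98.4
```

```bash
python3 b.py; python3 -c "
from h import *
rel(*tgt(.456,.0435,.131,93.6,-4))"
```

```text
ypr [40.2  -3.87  0.07] tcp [ 0.4592 -0.0192  0.1302] org [ 0.4636 -0.0154  0.0444] F [-0.1 -0.9 -4.1] t 8.2333 gap 0.2493824147393017
scene disc in lifter [ 0.1078 -0.0009  0.0081] slope [-0.048 -0.018  0.013] world [0.5459 0.053  0.0597]
top disc in lifter [0.1109 0.0011 0.0073] slope [-0.045  0.02   0.012] world [0.5471 0.0566 0.0591]
turn [ -0.08   3.67 -53.41] shift [50.7 37.6  1.9] t 8.3333
```

move_arm(rows=[[0, 0.1, -2, 1, 1, 0, 1], [0, 0.3, -5, 4, 3, 0, 1], [0, 0.7, -10, 8, 6, 0, 1], [0, 1.1, -16, 13, 10, 0, 1], [0, 1.5, -22, 19, 14, 0, 1], [0, 1.9, -28, 25, 19, 1, 1], [0, 2.3, -34, 31, 23, 1, 1], [0, 2.7, -40, 37, 28, 1, 1], [0, 3.1, -45, 43, 32, 2, 1], [0, 3.4, -50, 48, 36, 2, 1], [0, 3.6, -53, 50, 37.5, 2, 1], [0, 3.7, -53.4, 51, 37.5, 2, 1]])

```text
t: 9.33
tcp_pos: [0.4566, 0.0437, 0.1312]
tool_rot: [-0.032, 0.999, 0.034, -0.001]
force: [0.2, 0.3, -3.8]
finger_gap: 0.249
gripper_force: 98.4
```

```bash
cat >> b.py <<'E'
    m=(hsv[...,0]>50)&(hsv[...,0]<90)&(hsv[...,1]>80)&(abs(P[...,2]-.006)<.012)&(abs(P[...,0]-.44)<.12)&(abs(P[...,1]-.303)<.12)
    print('tray',cv2.minAreaRect((P[m][:,:2]*1000).astype(np.float32)))
E
python3 b.py; python3 -c "
from h import *
rel(*tgt(.4495,.147,.131,93.6,-4));"
```

```text
ypr [ 9.366e+01 -3.910e+00 -4.000e-02] tcp [0.4566 0.0437 0.1312] org [0.4563 0.0496 0.0454] F [ 0.2  0.3 -3.8] t 9.3333 gap 0.24946659777570315
scene disc in lifter [0.1064 0.0003 0.0081] slope [-0.049 -0.007  0.013] world [0.4492 0.1549 0.0607]
tray ((439.143310546875, 302.2640075683594), (184.608642578125, 180.77259826660156), 3.5627150535583496)
top disc in lifter [ 0.1163 -0.0027  0.0065] slope [-0.066  0.048  0.014] world [0.4516 0.1651 0.0598]
tray ((439.64813232421875, 301.7564697265625), (178.696044921875, 180.16598510742188), 3.923328161239624)
turn [-0.08  0.01 -0.08] shift [  0.3 103.5   7.2] t 9.4333
```

```bash
cat > t.py <<'E'
from h import *
SAG=2.0
def front(s,z,pe,lat=0,yaw=93.6,prt=True):
    a=np.radians(yaw);d=np.array([np.cos(a),np.sin(a),0]);C=np.array([.4395,.302,0])
    L=R.from_euler('ZYX',[yaw,pe,0],degrees=True)
    p=C+s*d+np.array([0,0,z])-L.apply([.135,0,-.086])
    rel(*tgt(*p,yaw,pe-SAG))
E
python3 - <<'E'
from t import *
front(-.038,.045,-2); front(-.038,.013,6)
for pe in(9,12,15,18,21,24): front(-.038,.013-.006*(pe-6)/18,pe)
E
```

```text
turn [-0.08  0.01 -0.08] shift [ 0.6 82.6 10.6] t 9.4333
turn [ 7.92  0.   -0.08] shift [ 0.6 94.3 25. ] t 9.4333
turn [10.92 -0.   -0.08] shift [  0.6 100.   19.9] t 9.4333
turn [13.92 -0.   -0.08] shift [  0.6 106.1  15.2] t 9.4333
turn [ 1.692e+01 -1.000e-02 -8.000e-02] shift [  0.6 112.4  10.8] t 9.4333
turn [ 1.992e+01 -1.000e-02 -8.000e-02] shift [  0.6 119.1   6.8] t 9.4333
turn [ 2.292e+01 -1.000e-02 -8.000e-02] shift [  0.6 125.9   3.1] t 9.4333
turn [ 2.592e+01 -1.000e-02 -8.000e-02] shift [  0.6 133.   -0.3] t 9.4333
```

move_arm(rows=[[0, 0, 0, 0.5, 3, 0, 1], [0, 0, 0, 0.5, 10, 0, 1], [0, 0, 0, 0.5, 20, 0, 1], [0, 0, 0, 0.5, 32, 0, 1], [0, 0, 0, 0.5, 44, 0, 1], [0, 0, 0, 0.5, 56, 0, 1], [0, 0, 0, 0.5, 67, 2, 1], [1, 0, 0, 0.5, 76, 6, 1], [3, 0, 0, 0.5, 84, 12, 1], [5, 0, 0, 0.5, 90, 18, 1], [7, 0, 0, 0.5, 93, 23, 1], [7.5, 0, 0, 0.5, 94, 25, 1]])

```text
t: 10.43
tcp_pos: [0.4481, 0.1408, 0.112]
tool_rot: [-0.033, 0.999, -0.031, -0.0]
force: [-0.9, 0.3, -4.0]
finger_gap: 0.249
gripper_force: 98.7
```

```bash
python3 b.py; python3 - <<'E'
from t import *
s=snap('scene'); save(s,'s5.png',(280,110,460,230),4)
P=cloud(s); q=readout.sense(); L=R.from_quat(q['tool_rot'])*R.from_matrix(np.array([[0,1,0],[1,0,0],[0,0,-1.]])).inv(); o=q['tcp_pos']-L.apply([0,0,.086])
hsv=cv2.cvtColor(s['img'],cv2.COLOR_RGB2HSV);Q=(P-o)@L.as_matrix()
m=(hsv[...,1]<60)&(abs(Q[...,2])<.012)&(Q[...,0]>.02)&(Q[...,0]<.14)&(abs(Q[...,1])<.036)
p=Q[m];print(len(p),p.min(0),p.max(0),np.linalg.lstsq(np.c_[p[:,:2],np.ones(len(p))],p[:,2],rcond=None)[0])
for pe in(6,9,12,15,18,21,24): front(-.038,.013-.006*(pe-6)/18,pe)
E
```

```text
ypr [93.73  3.57  0.13] tcp [0.4481 0.1408 0.112 ] org [0.4483 0.1354 0.0262] F [-0.9  0.3 -4. ] t 10.4333 gap 0.24891736575396353
scene disc in lifter [1.063e-01 1.000e-04 8.000e-03] slope [-0.069 -0.005  0.015] world [0.4412 0.2418 0.0276]
tray ((440.2761535644531, 302.7342529296875), (182.8757781982422, 181.6110076904297), 3.7845706939697266)
top disc in lifter [0.1069 0.0104 0.0089] slope [-0.307  1.528  0.026] world [0.431  0.2418 0.0285]
tray ((436.9787902832031, 357.2230529785156), (81.82948303222656, 181.65151977539062), 87.74883270263672)
484 [ 0.02000617 -0.03584906 -0.01145433] [0.13426976 0.03596704 0.01136858] [-0.01624026  0.01254745  0.003653  ]
turn [ 0.49 -0.1   0.06] shift [-1.  -0.5 -0.1] t 10.5833
turn [ 3.49 -0.1   0.06] shift [-1.   4.5 -5.8] t 10.5833
turn [ 6.49 -0.09  0.07] shift [ -1.    9.9 -11.3] t 10.5833
turn [ 9.49 -0.09  0.07] shift [ -1.   15.6 -16.5] t 10.5833
turn [12.49 -0.09  0.07] shift [ -1.   21.7 -21.4] t 10.5833
turn [15.49 -0.09  0.07] shift [ -1.   28.  -25.9] t 10.5833
turn [18.49 -0.09  0.08] shift [ -1.   34.6 -30.1] t 10.5833
```

View pics/s5.png

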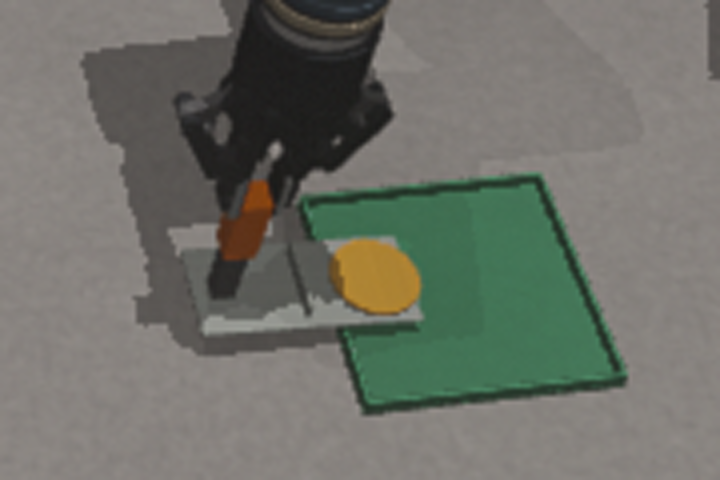

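The scene crop shows the blade over the near lip with the disc at (377,277), still on the blade. Its front edge is inside the tray near (410,290), so I tip it now.

move_arm(rows=[[1.5, 0, 0, -0.5, 2, -3, 1], [3.5, 0, 0, -0.5, 4.5, -6, 1], [5, 0, 0, -0.5, 7, -8.5, 1], [6.5, 0, 0, -0.5, 10, -11, 1], [8, 0, 0, -0.5, 12.5, -14, 1], [9.5, 0, 0, -0.5, 15.5, -16.5, 1], [11, 0, 0, -0.5, 18.5, -19, 1], [12.5, 0, 0, -0.5, 21.5, -21.5, 1], [14, 0, 0, -0.5, 25, -24, 1], [15.5, 0, 0, -0.5, 28, -26, 1], [17, 0, 0, -0.5, 31, -28, 1], [18.5, 0, 0, -0.5, 34.5, -30, 1]])

```text
t: 11.58
tcp_pos: [0.4474, 0.175, 0.1408]
tool_rot: [-0.03, 0.981, -0.191, 0.005]
force: [0.4, 0.2, -4.6]
finger_gap: 0.248
gripper_force: 98.7
```

```bash
python3 b.py;  python3 - <<'E'
from t import *
s=snap('scene'); save(s,'s6.png',(280,110,460,230),4)
front(-.038,.007,24)
E
```

```text
ypr [9.349e+01 2.202e+01 4.000e-02] tcp [0.4474 0.175  0.1408] org [0.4493 0.1428 0.0611] F [ 0.4  0.2 -4.6] t 11.5833 gap 0.24783301855422943
scene disc in lifter [ 1.203e-01 -1.000e-04  7.000e-03] slope [-0.057 -0.014  0.014] world [0.4425 0.2567 0.0224]
tray ((439.603271484375, 302.8023986816406), (183.3424530029297, 180.84945678710938), 3.183816909790039)
top disc in lifter [0.1202 0.0197 0.007 ] slope [-0.137  0.1    0.022] world [0.4228 0.2554 0.0225]
tray ((441.5638427734375, 267.439208984375), (178.8672637939453, 107.41119384765625), 3.3512136936187744)
turn [ 0.05 -0.04 -0.  ] shift [ 0.1  0.5 -0.1] t 11.7333
```

View pics/s6.png

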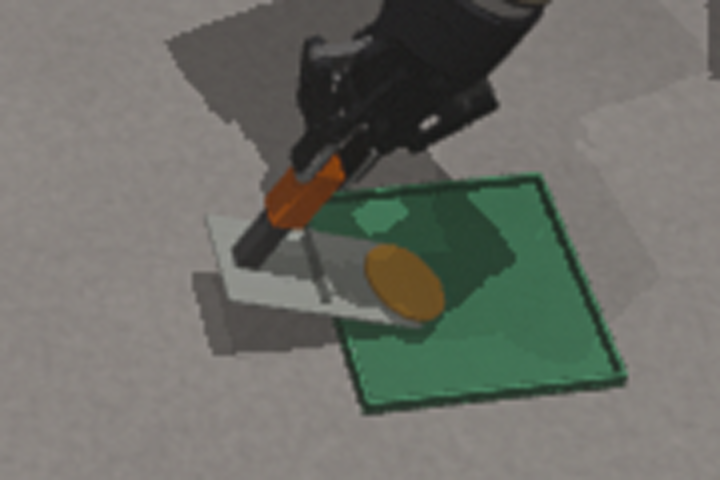

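The disc at (405,283) is starting to slide over the front edge. I hold the pose and let it run.

move_arm(rows=[[0, 0, 0, 0, 0, 0, 1], [0, 0, 0, 0, 0, 0, 1], [0, 0, 0, 0, 0, 0, 1], [0, 0, 0, 0, 0, 0, 1]])

```text
t: 12.07
tcp_pos: [0.4473, 0.1747, 0.1406]
tool_rot: [-0.031, 0.981, -0.191, 0.005]
force: [1.4, 1.0, -3.0]
finger_gap: 0.248
gripper_force: 98.8
```

```bash
cat > c.py <<'E'
from h import *
lif(.086)
s=snap('scene');P=cloud(s);hsv=cv2.cvtColor(s['img'],cv2.COLOR_RGB2HSV)
m=(hsv[...,0]<35)&(hsv[...,0]>15)&(hsv[...,1]>120)&(P[...,2]<.045)&(P[...,2]>0)&(abs(P[...,0]-.44)<.1)&(abs(P[...,1]-.3)<.1)
p=P[m];print('disc',p.mean(0).round(4),p.min(0).round(3),p.max(0).round(3),'slope',np.linalg.lstsq(np.c_[p[:,:2],np.ones(len(p))],p[:,2],rcond=None)[0].round(3))
m=(hsv[...,0]>50)&(hsv[...,0]<90)&(hsv[...,1]>80)&(abs(P[...,2]-.006)<.012)&(abs(P[...,0]-.44)<.12)&(abs(P[...,1]-.303)<.12)
print('tray',cv2.minAreaRect((P[m][:,:2]*1000).astype(np.float32)))
E
python3 c.py
```

```text
ypr [9.358e+01 2.203e+01 7.000e-02] tcp [0.4473 0.1747 0.1406] org [0.4492 0.1425 0.0609] F [ 1.4  1.  -3. ] t 12.0667 gap 0.24802335403365508
disc [0.4416 0.2628 0.0204] [0.409 0.235 0.007] [0.472 0.293 0.033] slope [ 0.022 -0.421  0.121]
tray ((440.34356689453125, 302.391357421875), (181.63343811035156, 180.62728881835938), 3.7264819145202637)
```

move_arm(rows=[[0, 0, 0, 0, 2, -2.5, 1], [0, 0, 0, 0, 5, -4.5, 1], [0, 0, 0, 0, 9, -6.5, 1], [0, 0, 0, 0, 12, -8, 1], [0, 0, 0, 0, 15, -9.5, 1], [0, 0, 0, 0, 16, -9.5, 1], [0, 0, 0, 0, 16, -9.5, 1]])

```text
t: 12.7
tcp_pos: [0.4462, 0.194, 0.1433]
tool_rot: [-0.031, 0.981, -0.191, 0.006]
force: [-1.2, -0.2, -3.2]
finger_gap: 0.248
gripper_force: 98.8
```

```bash
python3 c.py
```

```text
ypr [9.367e+01 2.204e+01 5.000e-02] tcp [0.4462 0.194  0.1433] org [0.4482 0.1618 0.0635] F [-1.2 -0.2 -3.2] t 12.7 gap 0.24790964984408345
disc [0.4406 0.2843 0.0214] [0.408 0.256 0.007] [0.473 0.312 0.036] slope [ 0.031 -0.452  0.136]
tray ((440.82305908203125, 303.05096435546875), (182.40663146972656, 183.02503967285156), 4.76166296005249)
```

move_arm(rows=[[0, 0, 0, 0, -6, 2, 1], [0, 0, 0, 0, -14, 5, 1], [0, 0, 0, 0, -23, 9, 1], [0, 0, 0, 0, -32, 12.5, 1], [0, 0, 0, 0, -40, 16, 1], [0, 0, 0, 0, -45, 18, 1], [0, 0, 0, 0, -47, 19, 1], [0, 0, 0, 0, -47, 19, 1]])

```text
t: 13.42
tcp_pos: [0.4494, 0.1422, 0.1434]
tool_rot: [-0.03, 0.981, -0.191, 0.005]
force: [0.3, -0.0, -2.8]
finger_gap: 0.248
gripper_force: 98.9
```

```bash
python3 c.py
```

```text
ypr [9.355e+01 2.204e+01 6.000e-02] tcp [0.4494 0.1422 0.1434] org [0.4513 0.11   0.0637] F [ 0.3 -0.  -2.8] t 13.4167 gap 0.2480705605419712
disc [0.4409 0.2806 0.0105] [0.409 0.249 0.005] [0.472 0.313 0.016] slope [-0.01  -0.012  0.018]
tray ((439.8204040527344, 302.7122497558594), (183.20095825195312, 180.92333984375), 3.8595762252807617)
```

move_arm(rows=[[0, 0, 0, 0, -5, -10, 1], [0, 0, 0, 0, -11, -24, 1], [0, 0, 0, 0, -17, -40, 1], [0, 0, 0, 0, -19, -46, 1], [0, 0, 0, 0, -19, -46, 1]])

```text
t: 13.88
tcp_pos: [0.4507, 0.1435, 0.1951]
tool_rot: [-0.031, 0.981, -0.19, 0.008]
force: [0.5, 0.2, -1.6]
finger_gap: 0.248
gripper_force: 98.9
```

```bash
python3 -c "
from h import *
lif(.086);rel(*tgt(.456,.015,.190,93.6,0));rel(*tgt(.456,.015,.10,93.6,0))"
```

```text
ypr [93.57 21.97 -0.23] tcp [0.4507 0.1435 0.1951] org [0.4531 0.1114 0.1153] F [ 0.5  0.2 -1.6] t 13.8833 gap 0.2477908130791429
turn [-2.197e+01  2.300e-01  1.000e-02] shift [   2.9 -117.3   52.8] t 13.8833
turn [-2.197e+01  2.300e-01  1.000e-02] shift [  3.3 -83.6 136.3] t 13.8833
```

move_arm(rows=[[-2, 0, 0, 0, -20, 8, 1], [-6, 0, 0, 1, -48, 21, 1], [-11, 0, 0, 2, -80, 36, 1], [-16, 0.1, 0, 3, -105, 48, 1], [-20, 0.2, 0, 3, -117, 53, 1], [-22, 0.2, 0, 3, -117, 53, 1], [-22, 0.2, 0, 3, -110, 70, 1], [-22, 0.2, 0, 3, -99, 98, 1], [-22, 0.2, 0, 3, -89, 122, 1], [-22, 0.2, 0, 3, -84, 136, 1], [-22, 0.2, 0, 3, -84, 136, 1], [-22, 0.2, 0, 3, -84, 136, 1]])

```text
t: 14.88
tcp_pos: [0.4536, 0.014, 0.0977]
tool_rot: [-0.031, 1.0, -0.0, -0.004]
force: [0.5, 0.2, -1.8]
finger_gap: 0.25
gripper_force: 99.1
```

```bash
python3 c.py; python3 - <<'E'
from h import *
q=readout.sense(); L=R.from_quat(q['tool_rot'])*R.from_matrix(np.array([[0,1,0],[1,0,0],[0,0,-1.]])).inv(); o=q['tcp_pos']-L.apply([0,0,.086])
s=snap('scene');P=cloud(s);hsv=cv2.cvtColor(s['img'],cv2.COLOR_RGB2HSV);Q=(P-o)@L.as_matrix()
m=(hsv[...,1]<60)&(hsv[...,2]>110)&(abs(Q[...,2])<.01)&(Q[...,0]>.06)&(Q[...,0]<.14)&(abs(Q[...,1])<.036)
p=Q[m];print(len(p),np.linalg.lstsq(np.c_[p[:,:2],np.ones(len(p))],p[:,2],rcond=None)[0])
rel(*tgt(.456,.015,.0865,93.6,0))
E
```

```text
ypr [9.359e+01 1.000e-02 4.300e-01] tcp [0.4536 0.014  0.0977] org [0.453  0.0139 0.0117] F [ 0.5  0.2 -1.8] t 14.8833 gap 0.25029792553481994
disc [0.441  0.2807 0.0105] [0.408 0.249 0.004] [0.471 0.312 0.016] slope [ 0.009 -0.016  0.011]
tray ((439.98065185546875, 302.43389892578125), (182.37628173828125, 180.17562866210938), 3.6001200675964355)
541 [-0.02624355  0.00831506  0.00486507]
turn [-0.07 -0.18 -0.  ] shift [-1.   1.2 12.7] t 14.9833
```

move_arm(rows=[[-0.5, -0.2, 0, 0, 0, 5, 1], [-0.5, -0.3, 0, 0, 0, 9, 1], [-0.5, -0.3, 0, 0, 0, 11.5, 1], [-0.5, -0.3, 0, 0, 0, 12, 1], [-0.5, -0.3, 0, 0, 0, 12, 1], [-0.5, -0.3, 0, 0, 0, 12, 0.6], [-0.5, -0.3, 0, 0, 0, 12, 0.3], [-0.5, -0.3, 0, 0, 0, 12, 0], [-0.5, -0.3, 0, 0, 0, 12, 0], [-0.5, -0.3, 0, 0, 0, 12, 0], [-0.5, -0.3, 0, 0, 0, 12, 0], [-0.5, -0.3, 0, 0, 0, 12, 0]])

```text
t: 15.98
tcp_pos: [0.4544, 0.0138, 0.0866]
tool_rot: [-0.031, 1.0, 0.004, 0.0]
force: [0.1, 0.6, -0.0]
finger_gap: 0.998
gripper_force: 0.0
```

move_arm(rows=[[0, 0, 0, 0, 0, -5, 0], [0, 0, 0, 0, 0, -20, 0], [0, 0, 0, 0, 0, -45, 0], [0, 0, 0, 0, 0, -70, 0], [0, 0, 0, 0, 0, -90, 0], [0, 0, 0, 0, 0, -90, 0], [0, 0, 0, 0, 0, -90, 0]])

```text
t: 16.57
tcp_pos: [0.455, 0.0129, 0.1777]
tool_rot: [-0.031, 1.0, 0.004, 0.002]
force: [0.2, -0.2, 0.1]
finger_gap: 1.001
gripper_force: 0.0
```

```bash
python3 c.py; python3 - <<'E'
from h import *
s=snap('scene'); save(s,'s7.png',(180,70,470,290),2.6)
P=cloud(s);hsv=cv2.cvtColor(s['img'],cv2.COLOR_RGB2HSV)
m=(hsv[...,1]<110)&(hsv[...,2]<110)&(abs(P[...,2]-.006)<.008)&(abs(P[...,0]-.654)<.035)&(abs(P[...,1]-.0665)<.035)
p=P[m];print('steel',cv2.minAreaRect((p[:,:2]*1000).astype(np.float32)))
E
```

```text
ypr [93.57 -0.41 -0.23] tcp [0.455  0.0129 0.1777] org [0.4553 0.0136 0.0917] F [ 0.2 -0.2  0.1] t 16.5667 gap 1.0007420824842483
disc [0.441  0.2805 0.0104] [0.408 0.25  0.005] [0.471 0.311 0.015] slope [ 0.011 -0.001  0.006]
tray ((440.4198303222656, 302.5169677734375), (181.34254455566406, 181.36216735839844), 4.070103645324707)
steel ((653.2259521484375, 67.33675384521484), (62.445411682128906, 62.847557067871094), 57.21023941040039)
```

View pics/s7.png

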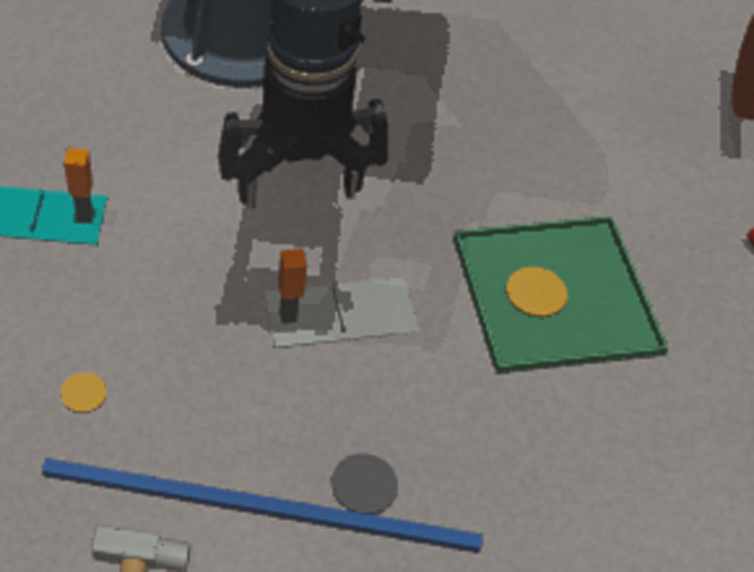

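The final view shows the brass disc flat in the tray at (537,291). The lifter stands flat and released at (340,313), clear of the tray, and the steel disc has not moved. I hand the job in.

```bash
python3 -c "
from h import *
print(order.sign_off())"
```

```text
the job is handed in; nothing more can be done
None
```

Job handed in at about 17 s of the 61 s allowed; sign-off returned no verdict, but my last measurements show the brass disc flat in the tray about 22 mm from its centre, the lifter released flat on the bench clear of the tray, and the steel disc where it started.

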